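# Refit the spring-retained intake grille on a claw-dust extractor

## Task

Put the metal intake grille back into the dust extractor: tilt it, feed its orange-striped edge under the orange-striped lip and press it back against the hidden spring bar, then lower the plain edge past the opposite lip, bring the grille forward under that lip until it rests against the end wall, flat on the ledges at both ends, and let go. Work gently by feel, without letting the spring snap it forward, ramming it into the stop or leaning on the frame, and leave the other things on the counter where they are.

Things in the scene. Friction and masses are not known exactly. Their poses are not given: they have to be found in the camera images.
- grille: loose slotted steel panel, 180 (its x) x 110 (its y) x 6 mm thick, about 0.2 to 0.33 kg, with an upright black plastic grip tab in the middle: 12 mm thick along x, 44 mm along y, standing 38 mm above the panel's upper face. It lies on the counter tab up. Origin: centre of its underside; z up out of the tab; the orange-striped edge is the -x edge, the plain edge is the +x edge.
- striped_edge (a point): the middle of the lower corner of the grille's orange-striped edge, 90 mm along -x from the grille's origin
- plain_edge (a point): the middle of the lower corner of the grille's plain edge, 90 mm along +x from the grille's origin
- extractor: white bench dust extractor, immovable, 276 (x -150 to +126) x 184 (y) x 65 mm high. Origin on its underside below the centre of the seated grille; z up. Its aluminium frame (lips, ledges, bar, end wall) is bolted on through slots: as a whole it sits up to 10 mm towards +x or -x of the x values given here, differently each time. Poses are the housing's: find the true x by feel. It does not shift in use.
- mouth (a point): nominal centre of the frame's opening, fixed to the housing, at z 65 mm (frame top) in the extractor's axes. The opening runs along x from -78 to +80 and along y from -59 to +59 mm, with upright sides; between the two end ledges the box is open down to z 16. The seated grille lies on both ledges, underside at z 40, plain edge against the end wall, held there by the spring bar.
- pocket (a point): nominal mouth of the pocket at the -x end, at extractor x -78, z 40 mm. The pocket's floor is the ledge at z 40; above it a 5 mm thick lip with an orange stripe on top (z 60 to 65 mm). Both begin at x -78 and run back 40 mm towards -x. The grille's striped edge goes in here; seated, it reaches 12 mm into the pocket.
- spring_bar (a point): nominal middle of the front face of the orange bar (80 mm wide) inside the pocket, not pressed, at extractor x -84; the bar fills z 41 to 58 mm. It slides towards -x on a spring: 1.5 N to start it, 0.35 N more per mm. After 18.5 mm (8 N) the grille itself meets rigid stop blocks beside the bar. Seated, the grille presses it 6 mm; let go early, it snaps the grille forward. The point does not follow the bar.
- end_wall (a point): nominal foot of the rigid end wall at the +x end, extractor x +90, on the ledge at z 40 mm. A 12 mm thick lip (z 53 to 65 mm) and the ledge under it both reach from here 10 mm towards -x, to x +80. The plain edge passes this lip only while the flat grille is pushed at least 10 mm back from its seated place; the stop blocks allow 12.5 mm.
- jar: white lidded jar, 54 mm across, 62 mm tall, bystander; origin under its centre
- vial: small glass vial, 26 mm across, 52 mm tall, bystander; origin under its centre
- tape: roll of white tape lying flat, 76 mm across, 26 mm tall, bystander; origin under its centre
- carton: small carton 50 x 130 x 45 mm, bystander; origin under its centre
- nippers: orange-handled claw nippers lying flat, about 130 mm long, bystander; origin near the pivot
- pliers: red-handled pliers lying flat, about 155 mm long, bystander; origin near the pivot
- marker: black marker pen lying flat, 130 x 13 x 13 mm, bystander; origin under its centre
There are look-alikes about, which are no part of the job. Leave any green or purple look-alike of the grille alone.

How it is judged (in metres and radians):
On the way:
1. the striped edge is inside the pocket under the striped lip while the plain edge is still raised above the opposite lip (z of striped_edge in the frame of extractor between 0.036 and 0.06 m and x of striped_edge in the frame of extractor below -0.086 m and z of plain_edge in the frame of extractor above 0.062 m), for 0.05 s.
At the end, for the whole second after the job is handed in: The grille lies released and at rest in the frame: both ends' undersides within about 3 mm of the ledge height (z 37.5 to 43 mm), tilted less than 2 degrees, each edge within 13 mm along x of its nominal seated place and the grille within 7 mm sideways (z of striped_edge in the frame of extractor between 0.0375 and 0.043 m and z of plain_edge in the frame of extractor between 0.0375 and 0.043 m and x of striped_edge in the frame of extractor between -0.103 and -0.077 m and x of plain_edge in the frame of extractor between 0.077 and 0.103 m and y of grille in the frame of extractor between -0.007 and 0.007 m and angle between grille's own z axis and vertical below 0.035 rad and linear speed of grille below 0.01 m/s and angular speed of grille below 0.08 rad/s); the robot touches nothing.
It fails at once if the grille presses on the extractor with more than 20 N (contact force between grille and extractor above 20 N).
It fails at once if the robot itself pushes on the extractor with more than 20 N (contact force between the arm and extractor above 20 N).
It fails at once if the gripper fingers push on the extractor with more than 20 N (contact force between the fingers and extractor above 20 N).
It fails at once if one of the other things is moved more than 30 mm (distance of any of jar, vial, tape, carton, nippers, pliers, marker from where it was at the start of the episode above 0.03 m).
It also fails if it takes over 72 s, if anything falls off the work surface, if the arm or the gripper's body presses on something with over 40 N, if the wrist force passes 120 N, or if a joint passes its speed limit or range.

## Robot

A 7-joint arm with a two-finger parallel gripper is mounted at the origin on the work surface. World frame = base frame: x ahead of the robot, y to its left, z up, the work surface at z = 0. Lengths are in mm, angles in rad, forces in N, time in s.
With the tool pointing down it reaches from about 400 to 850 mm from the base axis. Payload 10.4 kg.
Tool frame: the origin (TCP) lies between the finger pads; the fingertips stand 17 mm ahead of it and the grasp point (between the pads) lies 2 mm behind it; z points along the fingers, x is the direction in which the jaws open and shut, and the axes are right-handed (so a half turn about z gives the same grasp; the last joint's range is limited). The gripper opens to 85 mm and grips with 20 to 120 N. Pads are 22 mm wide; open, the fingers measure 114 mm over their backs; the gripper's body (76 mm by 85 mm) begins 54 mm behind the grasp point. The pads swing forward as they close: fully open they stand 13 mm farther back than shut.
Start: joints at [-1.337, 0.332, -0.065, 1.46, 0.022, 1.35, -0.088], TCP at [158.727, 604.529, 248.338] pointing down, gripper open.
Joint ranges: [-2.6, 2.6], [-0.5, 2.12], [-1.47, 1.34], [0.16, 2.42], [-1.27, 4.41], [0.06, 2.06], [-2.6, 2.6]. Speed limits (rad/s): [2.22, 2.22, 2.79, 2.79, 3.14, 3.14, 3.14].

## Interface

Orientations are given as a unit quaternion [x, y, z, w].
In Python, from rig import read_state, optics, order gives the robot as it stands.
- The arm moves only by the tool carry_out, never from a script. Its argument "commands" is a list of rows, each a list of 2 entries, a list of its own where there are three numbers: the shift along the tool's x, y, z in cm, then the turn, a rotation vector about the tool's x, y, z in degrees. A call has 1 to 5 rows; each row is the pose to reach, as a shift and turn from the pose commanded when the call began, along the tool's axes at that moment; what a row does not reach only later rows make up. A row lasts 1/8 s, in which the tool goes at most 62.5 mm and 10.7 degrees, less where a joint would pass 70% of its speed; a pose out of reach is approached as far as the arm can. A call with a gripper value outside its range is refused whole. "hand" is the closure, from -1 (fully open) to 1 (shut), set as the call begins (left out, the last holds). The fingers move at their own pace and stop on an object; "force" is the grip in N (left out, the last holds). Time passes only in rows, so rows that repeat a pose let the fingers close. It gives the time, the measured TCP pose, the force and the opening at its end, in the units of the state.
- read_state(): the state, without advancing time (a new reading comes with each control period).
- optics.camera(name): name is "side" or "top"; returns a dict with "color" (400x640x3 uint8, red, green, blue), "fx", "fy", "cx", "cy" (pixels), "cam_to_world" (4x4, takes a point from camera to world coordinates). Camera axes: x right, y down, z forward; pixel columns grow to the right and rows downward; lengths in mm; the calibration is good to about 2 mm. A picture is of the moment at which its call begins. There is no depth.
- order.sign_off(): hands the job in, once; it reports no verdict.
The state is a dict: "t": time; "qpos": joint angles; "qvel": joint speeds; "effort": joint torques, N m; "tcp_pos": TCP position; "eef_rot": TCP orientation; "wrist_force": force on the tool from outside, world axes, zero at the start; "ft_torque": the same for the moment, N m; "gripper_width": opening from 0.0 (shut) to 1.0 (fully open).
Only numpy, scipy, OpenCV 4.12 (cv2) and the standard library are available. Lean on these libraries where they do the work, as an engineer would, in place of code of your own. Each camera call takes 0.05 s, during which the arm holds its last target.

## Working session

There is one attempt and no reset: what is moved stays moved. The work goes in short steps, Python scripts to look and compute and a tool call to move; the robot and the scene stay as the last step left them, time stands still between calls to the robot, and variables do not carry over. Pictures are saved under pics/ and viewed, and the job is handed in when it is done.

Besides the shell and the picture viewer there is one more tool, called after "Emit:" as name(argument=value, ...) on one line, values as JSON. carry_out: Moves the arm, as the interface text tells. Its arguments: {"type":"object","properties":{"commands":{"type":"array"},"hand":{"type":"number"},"force":{"type":"number"}},"required":["commands"]}

```bash
ls; mkdir -p pics
python3 - <<'E'
from rig import read_state, optics
import cv2,numpy as np
print(read_state())
for n in("side","top"):
    c=optics.camera(n); cv2.imwrite(f"pics/{n}0.png",c["color"][:,:,::-1])
    print(n,c["fx"],c["fy"],c["cx"],c["cy"],np.round(c["cam_to_world"],3).tolist())
E
```

```text
pics
{'t': 0.0, 'qpos': array([-1.33662491,  0.33285732, -0.06472615,  1.46096924,  0.0215858 ,
        1.34992275, -0.08847545]), 'qvel': array([-0.00036215, -0.0007042 ,  0.00043542,  0.00065053, -0.00052963,
        0.00070674, -0.00067476]), 'effort': array([ 1.56335618e-04, -6.25446296e+01,  4.91460145e-02, -3.91602230e+01,
        1.62475300e-02,  1.00113181e-02,  1.51330391e-05]), 'tcp_pos': array([158.61618291, 604.15310121, 247.51174836]), 'eef_rot': array([ 7.91799524e-01,  6.10780632e-01, -5.63706559e-04,  4.65094500e-04]), 'wrist_force': array([-0.3878082 ,  0.67099808,  0.57184183]), 'ft_torque': array([-0.07679956, -0.03115653, -0.01719906]), 'gripper_width': 0.9980011535109796}
side 455.4918321067348 455.4918321067348 320.26116023888335 194.95172808156636 [[0.983, -0.093, 0.155, 322.023], [-0.181, -0.552, 0.814, -1120.995], [0.01, -0.829, -0.56, 820.165], [0.0, 0.0, 0.0, 1.0]]
top 409.8791470462785 409.8791470462785 321.2447140519009 199.77188878267134 [[-0.02, -0.998, 0.058, 432.427], [-1.0, 0.021, 0.02, -10.87], [-0.021, -0.057, -0.998, 1486.807], [0.0, 0.0, 0.0, 1.0]]
```

View pics/side0.png

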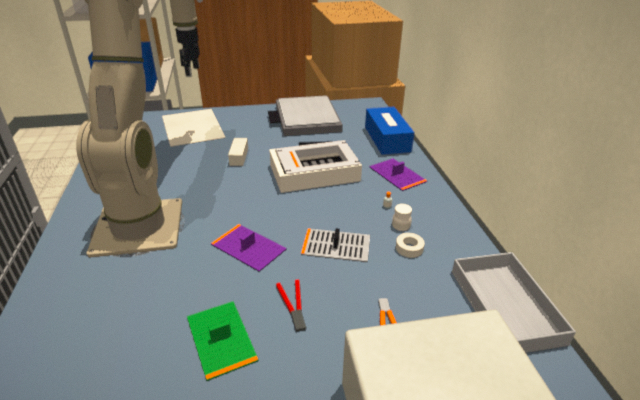

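View pics/top0.png

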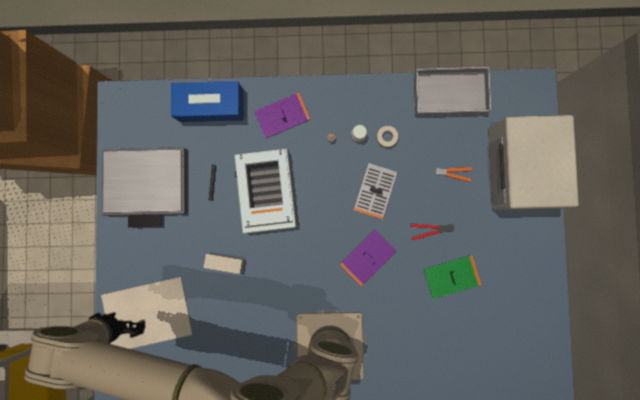

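The grille is grey, with its striped end toward the robot, at top (375,191) and side (337,245). The extractor is at top (265,190) with its orange lip at row ~210. I'll zoom in on both.

Run:
```python
import cv2
t=cv2.imread("pics/top0.png"); s=cv2.imread("pics/side0.png")
cv2.imwrite("pics/tc0.png",cv2.resize(t[140:240,225:425],None,fx=4,fy=4,interpolation=cv2.INTER_CUBIC))
cv2.imwrite("pics/sc0.png",cv2.resize(s[135:270,260:400],None,fx=4.4,fy=4.4,interpolation=cv2.INTER_CUBIC))
```

```text
(no output)
```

View pics/tc0.png

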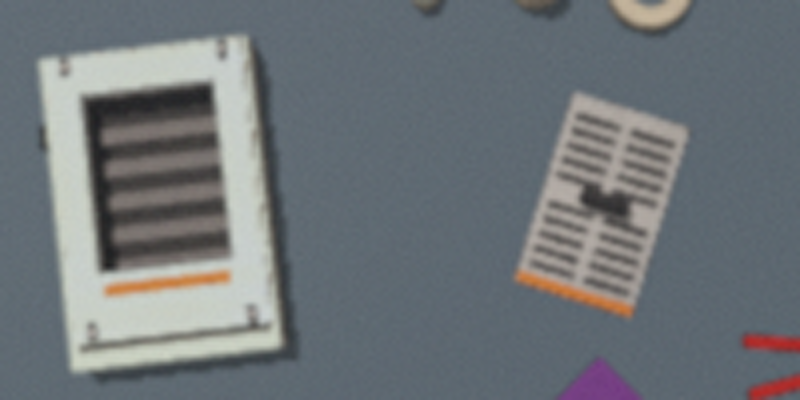

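View pics/sc0.png

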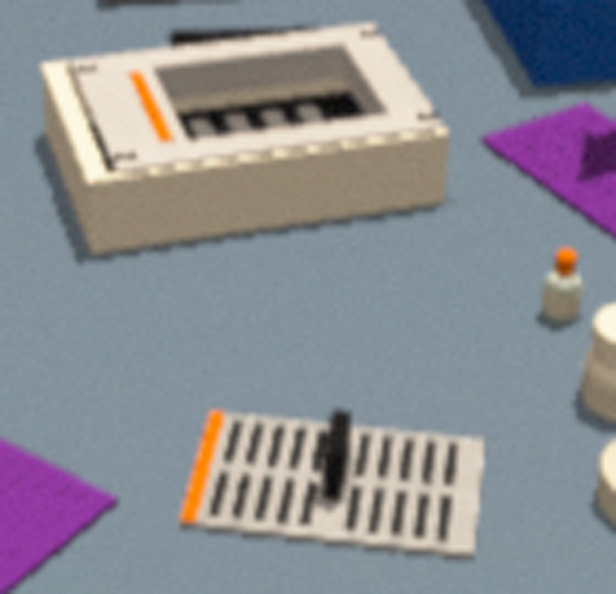

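```bash
cat > h.py <<'E'
import numpy as np, json
from scipy.spatial.transform import Rotation as R
from scipy.optimize import least_squares
CAM={"side":(455.4918,320.2612,194.9517),"top":(409.8791,321.2447,199.7719)}
from rig import read_state, optics, order
def cam(n):
    c=optics.camera(n); return c
def proj(c,P):
    M=np.array(c["cam_to_world"]);p=(np.atleast_2d(P)-M[:3,3])@M[:3,:3]
    return np.c_[c["fx"]*p[:,0]/p[:,2]+c["cx"],c["fy"]*p[:,1]/p[:,2]+c["cy"]]
tc=lambda u:((np.array(u)+.5)/4-.5)+[225,140]
sc=lambda u:((np.array(u)+.5)/4.4-.5)+[260,135]
E
python3 - <<'E'
from h import *
T=cam("top");S=cam("side")
def tri(a,b):
    A=[]
    for c,p in((T,a),(S,b)):
        M=np.array(c["cam_to_world"]);d=M[:3,:3]@[(p[0]-c["cx"])/c["fx"],(p[1]-c["cy"])/c["fy"],1];d/=np.linalg.norm(d)
        A.append((np.eye(3)-np.outer(d,d),M[:3,3]))
    return np.linalg.solve(sum(a for a,_ in A),sum(a@o for a,o in A))
# order: -x+y, -x-y, +x-y, +x+y
g=dict(t=[(516,277),(632,318),(688,128),(578,92)],s=[(212,410),(182,522),(474,555),(484,437)],m=np.array([[-90,55],[-90,-55],[90,-55],[90,55]]),h=6)
e=dict(t=[(70,372),(287,350),(247,35),(38,58)],s=[(42,65),(92,185),(448,130),(375,25)],m=np.array([[-150,92],[-150,-92],[126,-92],[126,92]]),h=65)
for n,o in(("g",g),("e",e)):
    t=[tc(p) for p in o["t"]];s=[sc(p) for p in o["s"]]
    print(n,"tri",np.round([tri(a,b) for a,b in zip(t,s)],1).tolist())
    def f(q,res=True,ts=1):
        P=np.c_[o["m"]@np.array([[np.cos(q[3]),np.sin(q[3])],[-np.sin(q[3]),np.cos(q[3])]])+q[:2],np.full(4,q[2])]
        return np.r_[(proj(T,P)-t).ravel(),(proj(S,P)-s).ravel()]
    r=least_squares(f,[480,0,10,0]);print(r.x,np.round(r.fun,1).tolist())
# frame opening, top and stripe from top view at z=65
M=np.array(T["cam_to_world"])
for p in [(82,97),(212,84),(232,258),(100,270),(104,285),(231,271),(105,296),(231,282)]:
    a=tc(p);d=M[:3,:3]@[(a[0]-T["cx"])/T["fx"],(a[1]-T["cy"])/T["fy"],1];print(np.round(M[:3,3]+d*(65-M[2,3])/d[2],1))
E
```

```text
g tri [[482.2, -97.2, 5.5], [445.1, -200.9, 3.8], [615.4, -256.9, 0.7], [649.2, -157.3, 7.9]]
[ 5.48205809e+02 -1.77891545e+02  4.20055225e+00 -3.33107846e-01] [-0.2, 0.4, -0.1, -0.5, 0.9, -0.3, -0.6, -0.5, -0.3, 0.2, -0.6, -0.2, -0.0, -0.3, 0.3, 0.5]
e tri [[407.2, 296.3, 58.4], [424.4, 106.0, 60.6], [698.7, 136.7, 62.5], [684.5, 322.3, 57.5]]
[5.65623746e+02 2.16165073e+02 6.00810060e+01 9.74709308e-02] [0.8, -0.5, -1.1, -1.1, 0.0, -0.4, 0.5, 0.1, -0.3, 0.0, -0.9, -0.5, 0.1, 0.6, -0.9, -0.3]
[646.1 282.3  65. ]
[655.  167.9  65. ]
[502.1 152.6  65. ]
[494.  267.9  65. ]
[480.9 264.6  65. ]
[490.8 153.6  65. ]
[471.3 263.8  65. ]
[481.2 153.7  65. ]
```

```bash
cat >> h.py <<'E'
import cv2
from scipy.ndimage import map_coordinates
def edgepts(img,p,q,n=25,w=4,trim=.1):
    """subpixel max-gradient points across segment p-q"""
    g=cv2.GaussianBlur(cv2.cvtColor(img,cv2.COLOR_RGB2GRAY).astype(float),(0,0),.7)
    p=np.array(p);q=np.array(q);d=(q-p)/np.linalg.norm(q-p);nn=np.array([-d[1],d[0]])
    off=np.arange(-w,w+.01,.1);out=[]
    for a in np.linspace(trim,1-trim,n):
        X=p+(q-p)*a+off[:,None]*nn
        v=map_coordinates(g,[X[:,1],X[:,0]],order=3);gr=np.abs(np.gradient(v))
        k=gr.argmax()
        if gr[k]>.6: out.append(off[k])
        else: out.append(np.nan)
    return np.array(out),nn
def fit(cams,m,q0,edges,free,w=3,iters=6):
    """q=[x,y,z,yaw]; m model xy pts; edges {cam:[(i,j)]}"""
    q=np.array(q0,float);free=list(free)
    for it in range(iters):
        def pts(q):
            return np.c_[m@np.array([[np.cos(q[3]),np.sin(q[3])],[-np.sin(q[3]),np.cos(q[3])]])+q[:2],np.full(len(m),q[2])]
        obs=[]
        for c,es in edges.items():
            P=proj(cams[c],pts(q))
            for i,j in es:
                o,nn=edgepts(cams[c]["color"],P[i],P[j],w=w if it<3 else 2)
                a=np.linspace(.1,.9,25);ok=~np.isnan(o);med=np.median(o[ok]);ok&=abs(o-med)<1
                obs.append((c,i,j,a[ok],(P[i]+np.outer(a,P[j]-P[i])+np.outer(o,nn))[ok]))
        def f(x):
            qq=q.copy();qq[free]=x;r=[]
            for c,i,j,a,X in obs:
                P=proj(cams[c],pts(qq));d=P[j]-P[i];nn=np.array([-d[1],d[0]])/np.linalg.norm(d)
                r.append((X-P[i])@nn)
            return np.concatenate(r)
        s=least_squares(f,q[free],loss="soft_l1",f_scale=.5);q[free]=s.x
    k=0;st=[]
    for c,i,j,a,X in obs:
        st.append((c,i,j,round(float(f(s.x)[k:k+len(a)].mean()),2),len(a)));k+=len(a)
    return q,st
E
python3 - <<'E'
from h import *
C={n:cam(n) for n in("top","side")}
E4=[(0,1),(1,2),(2,3),(3,0)]
mg=np.array([[-90,55],[-90,-55],[90,-55],[90,55]])
me=np.array([[-150,92],[-150,-92],[126,-92],[126,92]])
mo=np.array([[-78,59],[-78,-59],[80,-59],[80,59]])
for n,cs in(("both",{"top":E4,"side":E4}),("top",{"top":E4}),("side",{"side":E4})):
    print(n,"g",*fit(C,mg,[548,-178,5,-.333],cs,(0,1,3)))
    print(n,"e",*fit(C,me,[565.6,216,60 if n=="both" else 62,.0975],cs,(0,1,2,3) if n=="both" else (0,1,3)))
print("o",*fit(C,mo,[572.6,217,65,.0975],{"top":E4},(0,1,3)))
E
```

```text
both g [ 5.47331006e+02 -1.77020213e+02  5.00000000e+00 -3.32347029e-01] [('top', 0, 1, -0.23, 24), ('top', 1, 2, -0.13, 25), ('top', 2, 3, -0.15, 25), ('top', 3, 0, 0.18, 25), ('side', 0, 1, 0.28, 24), ('side', 1, 2, 0.48, 23), ('side', 2, 3, 0.24, 25), ('side', 3, 0, -0.03, 12)]
both e [5.64807740e+02 2.16489199e+02 6.10507713e+01 9.40415643e-02] [('top', 0, 1, 0.3, 25), ('top', 1, 2, 0.21, 25), ('top', 2, 3, 0.08, 25), ('top', 3, 0, 0.41, 25), ('side', 0, 1, 0.02, 25), ('side', 1, 2, 0.82, 20), ('side', 2, 3, 0.35, 23), ('side', 3, 0, 0.16, 25)]
top g [ 5.47632783e+02 -1.76529146e+02  5.00000000e+00 -3.29764718e-01] [('top', 0, 1, -0.2, 24), ('top', 1, 2, 0.04, 25), ('top', 2, 3, -0.18, 25), ('top', 3, 0, 0.04, 25)]
top e [5.64309541e+02 2.16701612e+02 6.20000000e+01 9.60905924e-02] [('top', 0, 1, 0.15, 25), ('top', 1, 2, 0.29, 25), ('top', 2, 3, 0.17, 25), ('top', 3, 0, 0.28, 25)]
side g [ 5.50732863e+02 -1.79682133e+02  5.00000000e+00 -3.32122753e-01] [('side', 0, 1, -2.0, 25), ('side', 1, 2, 0.12, 23), ('side', 2, 3, -1.26, 25), ('side', 3, 0, 0.25, 13)]
side e [5.65239356e+02 2.12538960e+02 6.20000000e+01 8.83130155e-02] [('side', 0, 1, 0.12, 25), ('side', 1, 2, 0.44, 21), ('side', 2, 3, 0.16, 24), ('side', 3, 0, 0.45, 25)]
o [5.73526619e+02 2.17822385e+02 6.50000000e+01 9.58827010e-02] [('top', 0, 1, -0.36, 25), ('top', 1, 2, -0.34, 25), ('top', 2, 3, -0.36, 25), ('top', 3, 0, -0.34, 25)]
```

```bash
cat >> h.py <<'E'
def toolR(az,tilt=0):
    a=np.radians(az);c,s=np.cos(a),np.sin(a)
    return R.from_matrix(np.array([[c,s,0],[s,-c,0],[0,0,-1.]]))*R.from_rotvec([0,np.radians(tilt),0])
def rel(pos,az,tilt=0,n=1):
    st=read_state();r0=R.from_quat(st["eef_rot"])
    d=r0.inv().apply(np.array(pos)-st["tcp_pos"])/10
    w=(r0.inv()*toolR(az,tilt)).as_rotvec(degrees=True)
    print("shift",np.round(d,2).tolist(),"rot",np.round(w,2).tolist())
    return d,w
def stt():
    s=read_state();r=R.from_quat(s["eef_rot"]);m=r.as_matrix()
    print("t",round(s["t"],2),"tcp",np.round(s["tcp_pos"],1),"az %.2f"%np.degrees(np.arctan2(m[1,0],m[0,0])),"z",np.round(m[:,2],3),"F",np.round(s["wrist_force"],1),"T",np.round(s["ft_torque"],2),"w",round(s["gripper_width"],3),"q",np.round(s["qpos"],2))
E
python3 - <<'E'
from h import *
stt(); rel([460,420,260],42); rel([600,150,260],14);rel([547.5,-176.8,200],-19)
E
```

```text
t 0.3 tcp [158.7 604.4 248.1] az 75.29 z [-0. -0. -1.] F [ 0.1 -0.7  0.2] T [ 0.04 -0.    0.02] w 0.999 q [-1.34  0.33 -0.06  1.46  0.02  1.35 -0.09]
shift [-10.19, 33.83, -1.19] rot [0.01, 0.02, 33.29]
shift [-32.75, 54.22, -1.18] rot [0.01, 0.02, 61.29]
shift [-65.69, 57.45, 4.83] rot [0.02, 0.01, 94.29]
```

Emit:
carry_out(commands=[[[-10.2,33.8,-1.2],[0,0,33]],[[-10.2,33.8,-1.2],[0,0,33]],[[-10.2,33.8,-1.2],[0,0,33]],[[-20,45,-1.2],[0,0,50]],[[-20,45,-1.2],[0,0,50]]], hand=-1, force=80)

```text
t: 0.92
tcp_pos: [411.2, 419.8, 257.1]
eef_rot: [0.976, 0.216, 0.0, -0.0]
wrist_force: [-0.4, 0.5, 0.7]
gripper_width: 0.995
```

Run:
```python
from h import *
stt(); rel([600,150,260],14);rel([580,-20,250],0);rel([547.5,-176.8,200],-19)
```

```text
t 0.93 tcp [411.2 419.8 257.1] az 25.00 z [ 0.  0. -1.] F [-0.4  0.5  0.7] T [ 0.05 -0.05 -0.04] w 0.995 q [-1.05  0.24  0.21  1.56 -0.05  1.34 -0.4 ]
shift [5.71, 32.43, -0.29] rot [-0.02, -0.02, 11.0]
shift [-3.29, 46.99, 0.7] rot [-0.02, -0.02, 25.0]
shift [-12.86, 59.83, 5.69] rot [-0.02, -0.01, 44.0]
```

Emit:
carry_out(commands=[[[3,16,-0.3],[0,0,6]],[[5.7,32,-0.3],[0,0,11]],[[5.7,32,-0.3],[0,0,11]],[[-3,47,0.7],[0,0,25]],[[-3,47,0.7],[0,0,25]]])

```text
t: 1.55
tcp_pos: [546.7, 144.7, 255.1]
eef_rot: [1.0, 0.001, 0.0, -0.0]
wrist_force: [2.0, 0.9, -0.9]
gripper_width: 0.999
```

Run:
```python
from h import *
stt(); rel([547.5,-176.8,120],-19)
```

```text
t 1.55 tcp [546.7 144.7 255.1] az 0.07 z [ 0.  0. -1.] F [ 2.   0.9 -0.9] T [0.05 0.01 0.01] w 0.999 q [-0.72  0.2   0.45  1.64 -0.09  1.33 -0.26]
shift [0.04, 32.16, 13.51] rot [-0.01, -0.01, 19.07]
```

Emit:
carry_out(commands=[[[0,6,1],[0,0,6]],[[0,32,13.5],[0,0,19]],[[0,32,13.5],[0,0,19]],[[0,32,13.5],[0,0,19]],[[0,32,13.5],[0,0,19]]])

```text
t: 2.17
tcp_pos: [547.7, -140.0, 136.2]
eef_rot: [0.987, -0.162, 0.0, -0.0]
wrist_force: [-0.2, 0.6, 0.3]
gripper_width: 0.995
```

Run:
```python
from h import *
stt(); rel([547.5,-176.8,110],-19)
```

```text
t 2.17 tcp [ 547.7 -140.   136.2] az -18.68 z [ 0.001  0.    -1.   ] F [-0.2  0.6  0.3] T [ 0.03 -0.03 -0.  ] w 0.995 q [-0.36  0.33  0.63  1.79 -0.22  1.09  0.02]
shift [1.15, 3.49, 2.62] rot [-0.03, -0.04, 0.32]
```

Emit:
carry_out(commands=[[[1.15,3.5,2.6],[0,0,0.3]],[[1.15,3.5,2.6],[0,0,0.3]],[[1.15,3.5,2.6],[0,0,0.3]]])

```text
t: 2.55
tcp_pos: [547.8, -174.8, 110.9]
eef_rot: [0.986, -0.165, 0.0, -0.0]
wrist_force: [0.1, -0.4, 0.8]
gripper_width: 0.997
```

Run:
```python
from h import *
stt(); rel([547.5,-176.8,100],-19)
for n in("side","top"):
    c=cam(n); b=c["color"][:,:,::-1]
    b=b[180:290,270:410] if n=="side" else b[140:240,325:425]
    cv2.imwrite(f"pics/{n}1.png",cv2.resize(b,None,fx=5,fy=5,interpolation=cv2.INTER_CUBIC))
```

```text
t 2.55 tcp [ 547.8 -174.8  110.9] az -18.99 z [ 0.  0. -1.] F [ 0.1 -0.4  0.8] T [-0.01  0.02 -0.01] w 0.997 q [-0.29  0.39  0.63  1.78 -0.26  1.05  0.1 ]
shift [0.04, 0.2, 1.09] rot [-0.03, -0.0, 0.01]
```

View pics/side1.png

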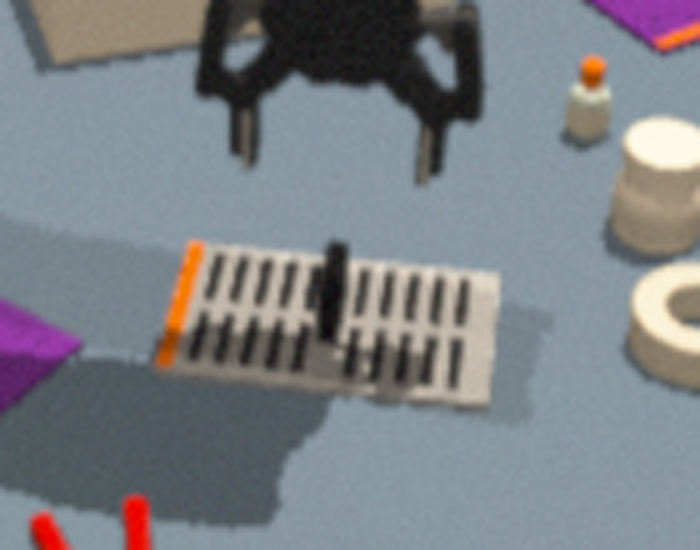

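View pics/top1.png

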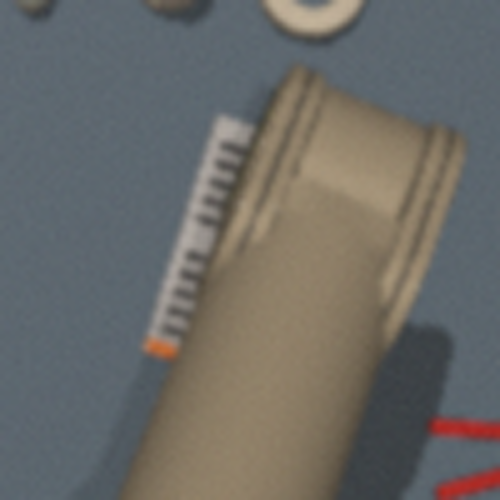

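The fingers straddle the tab in the side view: fingers at (245,165) and (425,180), tab at (332,290). Next I descend.

Emit:
carry_out(commands=[[[0.05,0.2,4],[0,0,0]],[[0.05,0.2,7],[0,0,0]],[[0.05,0.2,8.1],[0,0,0]],[[0.05,0.2,8.1],[0,0,0]]])

```text
t: 3.15
tcp_pos: [547.6, -176.8, 30.1]
eef_rot: [0.986, -0.165, -0.0, -0.0]
wrist_force: [0.6, -0.3, 0.3]
gripper_width: 1.003
```

Run:
```python
from h import *
stt(); rel([547.5,-176.8,29],-19)
```

```text
t 3.15 tcp [ 547.6 -176.8   30.1] az -18.96 z [ 0.  0. -1.] F [ 0.6 -0.3  0.3] T [-0.02 -0.04 -0.02] w 1.003 q [-0.24  0.5   0.58  1.83 -0.34  0.91  0.17]
shift [-0.01, 0.0, 0.11] rot [-0.01, 0.0, 0.04]
```

Emit:
carry_out(commands=[[[0,0,0],[0,0,0]],[[0,0,0],[0,0,0]],[[0,0,0],[0,0,0]],[[0,0,0],[0,0,0]],[[0,0,0],[0,0,0]]], hand=1, force=80)

```text
t: 3.78
tcp_pos: [547.5, -177.5, 30.2]
eef_rot: [0.986, -0.165, 0.0, -0.0]
wrist_force: [-1.2, 0.6, 6.0]
gripper_width: 0.125
```

Emit:
carry_out(commands=[[[0,0,0],[0,0,0]],[[0,0,0],[0,0,0]],[[0,0,0],[0,0,0]]])

```text
t: 4.15
tcp_pos: [547.5, -177.5, 30.2]
eef_rot: [0.986, -0.165, 0.0, -0.0]
wrist_force: [-1.2, 0.2, 6.5]
gripper_width: 0.125
```

Run:
```python
from h import *
stt()
```

```text
t 4.15 tcp [ 547.5 -177.5   30.2] az -19.02 z [ 0.001  0.    -1.   ] F [-1.2  0.2  6.5] T [ 0.16  0.26 -0.01] w 0.125 q [-0.24  0.5   0.58  1.83 -0.34  0.91  0.17]
```

Emit:
carry_out(commands=[[[0,0,-0.3],[0,0,0]],[[0,0,-3],[0,0,0]],[[0,0,-8],[0,0,0]],[[0,0,-13],[0,0,0]],[[0,0,-16],[0,0,0]]])

```text
t: 4.78
tcp_pos: [547.5, -177.7, 192.0]
eef_rot: [0.986, -0.165, 0.001, -0.0]
wrist_force: [1.0, -0.3, -3.2]
gripper_width: 0.13
```

Emit:
carry_out(commands=[[[0,0,0],[0,0,0]],[[0,0,0],[0,0,0]],[[0,0,0],[0,0,0]]])

```text
t: 5.15
tcp_pos: [546.4, -177.1, 188.1]
eef_rot: [0.986, -0.165, -0.001, 0.0]
wrist_force: [0.5, -0.6, -3.4]
gripper_width: 0.125
```

Run:
```python
from h import *
stt(); 
for n in("side",):
    c=cam(n); b=c["color"][:,:,::-1]
    cv2.imwrite(f"pics/{n}2.png",cv2.resize(b[100:290,220:460],None,fx=3,fy=3,interpolation=cv2.INTER_CUBIC))
```

```text
t 5.15 tcp [ 546.4 -177.1  188.1] az -19.01 z [-0.003  0.    -1.   ] F [ 0.5 -0.6 -3.4] T [-0.01 -0.01 -0.05] w 0.125 q [-0.32  0.3   0.67  1.71 -0.2   1.2   0.06]
```

View pics/side2.png

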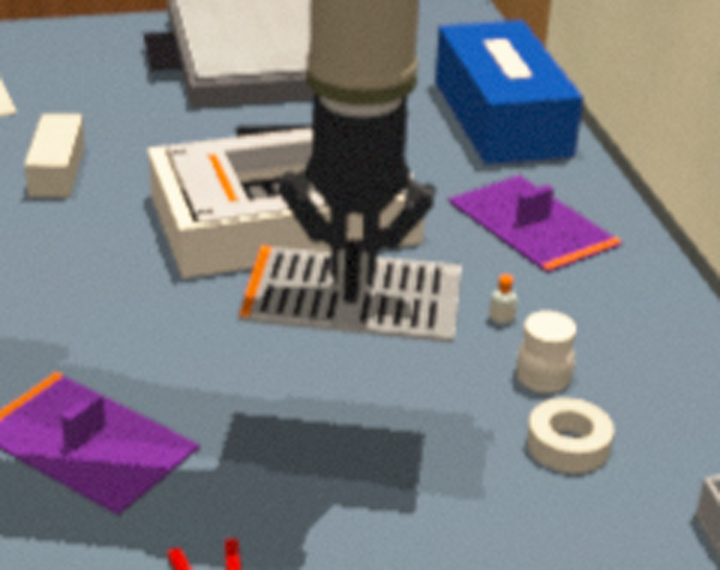

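```bash
cat >> h.py <<'E'
F0=np.array([573.5,217.7]);YAW=5.47;H=30.2;YO=-0.9
def tgt(sx,sz,th,y=0):
    t=np.radians(th);ox=sx+90*np.cos(t)-H*np.sin(t);oz=sz+90*np.sin(t)+H*np.cos(t)
    a=np.radians(YAW);yy=YO+y
    return [F0[0]+ox*np.cos(a)-yy*np.sin(a),F0[1]+ox*np.sin(a)+yy*np.cos(a),oz]
def go(sx,sz,th,y=0):
    return rel(tgt(sx,sz,th,y),YAW,th)
def edge():
    """striped/plain edge in frame coords from the arm, wrist force in frame axes"""
    s=read_state();m=R.from_quat(s["eef_rot"]).as_matrix()
    a=np.radians(YAW);Rf=np.array([[np.cos(a),np.sin(a),0],[-np.sin(a),np.cos(a),0],[0,0,1]])
    o=s["tcp_pos"]+m[:,2]*H+m[:,1]*YO
    p=[Rf@(o+k*90*m[:,0]-[*F0,0]) for k in(-1,1)]
    print("t %.2f"%s["t"],"S",np.round(p[0],1),"P",np.round(p[1],1),"th %.2f"%np.degrees(np.arctan2(m[2,0],np.hypot(m[0,0],m[1,0]))),"az %.2f"%np.degrees(np.arctan2(m[1,0],m[0,0])),"F",np.round(Rf@s["wrist_force"],1),"T",np.round(Rf@s["ft_torque"],2),"w %.3f"%s["gripper_width"])
E
python3 - <<'E'
from h import *
edge(); print(tgt(-60,130,14),tgt(-60,80,14)); rel([560,0,195],-8,0); go(-60,130,14)
E
```

```text
t 5.20 S [-146.  -352.4  158.3] P [  17.8 -427.   157.9] th -0.13 az -19.02 F [ 0.1 -0.3 -3.1] T [-0.02  0.03  0.01] w 0.124
[np.float64(593.5151974570654), np.float64(218.71255062006549), np.float64(181.0759015375052)] [np.float64(593.5151974570654), np.float64(218.71255062006549), np.float64(131.0759015375052)]
shift [-4.51, -17.19, -0.67] rot [0.02, 0.14, -11.02]
shift [-8.46, -38.96, 0.72] rot [3.0, 13.93, -24.36]
```

Emit:
carry_out(commands=[[[-1,-4,-0.3],[0,0,-2.5]],[[-2.5,-9,-0.5],[0,0,-6]],[[-3.8,-14,-0.6],[0,0.1,-9]],[[-4.5,-19,-0.6],[0,1,-12]],[[-5.5,-24,-0.6],[1,4,-15]]])

```text
t: 5.82
tcp_pos: [573.6, 69.2, 194.8]
eef_rot: [0.999, -0.034, 0.036, -0.003]
wrist_force: [1.2, 0.3, -2.9]
gripper_width: 0.13
```

Run:
```python
from h import *
edge(); go(-60,130,14)
```

```text
t 5.83 S [-100.3 -132.4  158.3] P [  76.8 -161.7  171.2] th 4.09 az -3.91 F [ 1.2  0.2 -2.9] T [-0.01  0.11  0.02] w 0.130
shift [0.87, -15.04, 1.56] rot [1.05, 9.85, -9.32]
```

Emit:
carry_out(commands=[[[0.2,-4,0.4],[0.2,2,-2]],[[0.5,-9,0.8],[0.6,6,-6]],[[0.9,-13,1.3],[1,9.8,-9.3]],[[0.9,-15,1.6],[1,9.8,-9.3]],[[0.9,-15,1.6],[1,9.8,-9.3]]])

```text
t: 6.45
tcp_pos: [593.4, 217.3, 180.7]
eef_rot: [0.992, 0.047, 0.12, -0.005]
wrist_force: [0.6, -0.9, -2.7]
gripper_width: 0.13
```

Emit:
carry_out(commands=[[[0,0,0],[0,0,0]],[[0,0,0],[0,0,0]],[[0,0,0],[0,0,0]]])

```text
t: 6.82
tcp_pos: [594.3, 215.4, 181.9]
eef_rot: [0.992, 0.045, 0.121, -0.006]
wrist_force: [-0.9, 1.4, -3.3]
gripper_width: 0.13
```

Run:
```python
from h import *
edge(); go(-60,110,14)
for n in("side","top"):
    c=cam(n); b=c["color"][:,:,::-1]
    b=b[60:210,220:400] if n=="side" else b[120:250,200:360]
    cv2.imwrite(f"pics/{n}3.png",cv2.resize(b,None,fx=4,fy=4,interpolation=cv2.INTER_CUBIC))
```

```text
t 6.83 S [-59.6  -3.  130.9] P [115.1  -3.7 174.3] th 13.95 az 5.25 F [-0.7  1.4 -3.3] T [-0.02  0.42  0.07] w 0.130
shift [-0.55, -0.33, 2.01] rot [0.05, 0.05, -0.22]
```

View pics/side3.png

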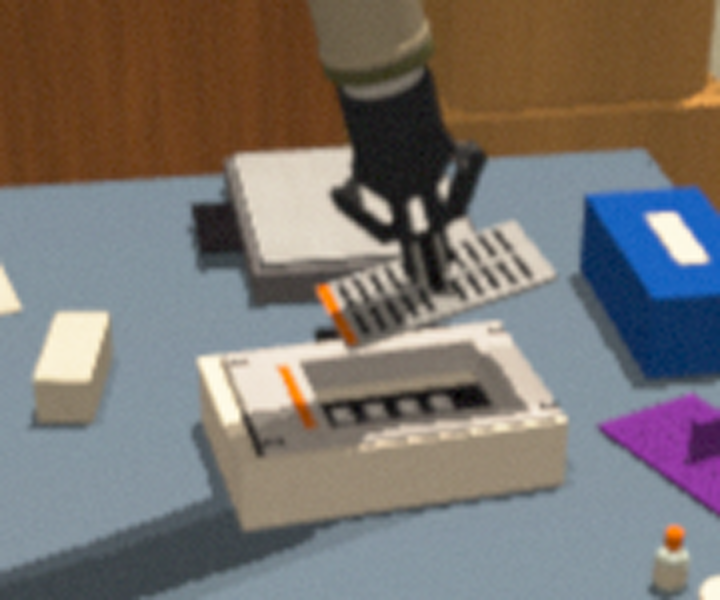

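View pics/top3.png

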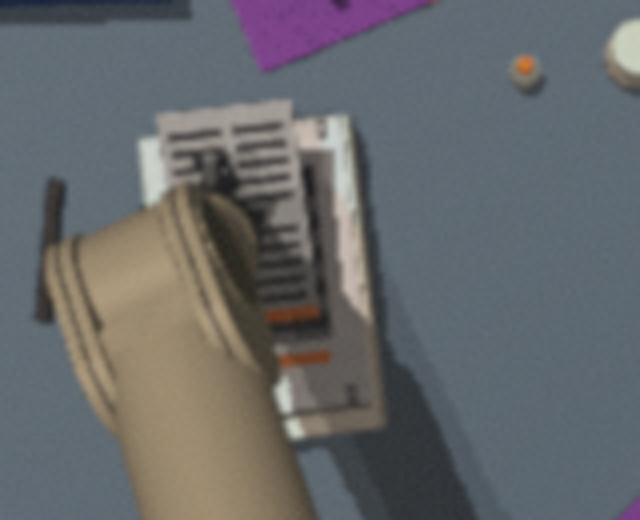

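The grille hangs tilted above the extractor, plain end up; the top view shows its right edge from (292,99) to (320,322) in the crop. I'll check it against the arm-based model.

Run:
```python
from h import *
s=read_state();m=R.from_quat(s["eef_rot"]).as_matrix()
o=s["tcp_pos"]+m[:,2]*(H-6)+m[:,1]*YO
P=np.array([o+90*i*m[:,0]+55*j*m[:,1] for i,j in((-1,-1),(-1,1),(1,1),(1,-1))])
T=cam("top");b=cv2.resize(T["color"][120:250,200:360,::-1],None,fx=4,fy=4,interpolation=cv2.INTER_CUBIC)
p=(proj(T,P)-[200,120]+.5)*4-.5
cv2.polylines(b,[np.round(p).astype(int)],True,(0,255,0),1)
a=np.radians(YAW);u=np.array([np.cos(a),np.sin(a)]);v=np.array([-u[1],u[0]])
for F,col,c4 in((F0,(255,0,0),[(-78,59),(-78,-59),(80,-59),(80,59)]),):
    Q=np.array([[*(F+x*u+y*v),65] for x,y in c4]);q=(proj(T,Q)-[200,120]+.5)*4-.5
    cv2.polylines(b,[np.round(q).astype(int)],True,col,1)
cv2.imwrite("pics/ov3.png",b)
S=cam("side");b=cv2.resize(S["color"][60:210,220:400,::-1],None,fx=4,fy=4,interpolation=cv2.INTER_CUBIC)
for X,col in((P,(0,255,0)),(Q,(255,0,0))):
    p=(proj(S,X)-[220,60]+.5)*4-.5;cv2.polylines(b,[np.round(p).astype(int)],True,col,1)
cv2.imwrite("pics/ovs3.png",b)
```

```text
(no output)
```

View pics/ov3.png

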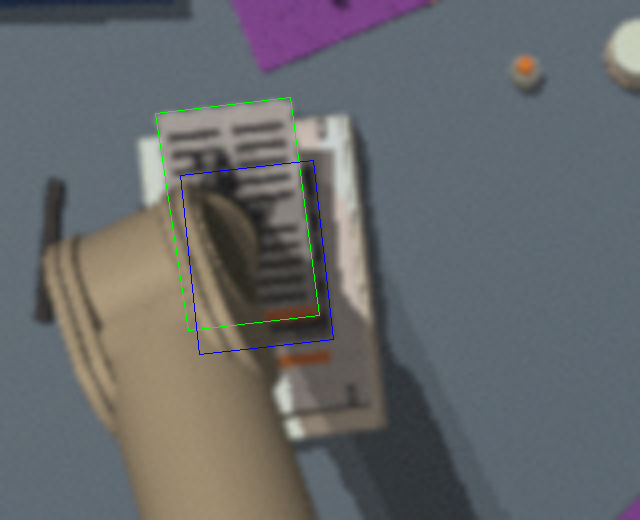

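View pics/ovs3.png

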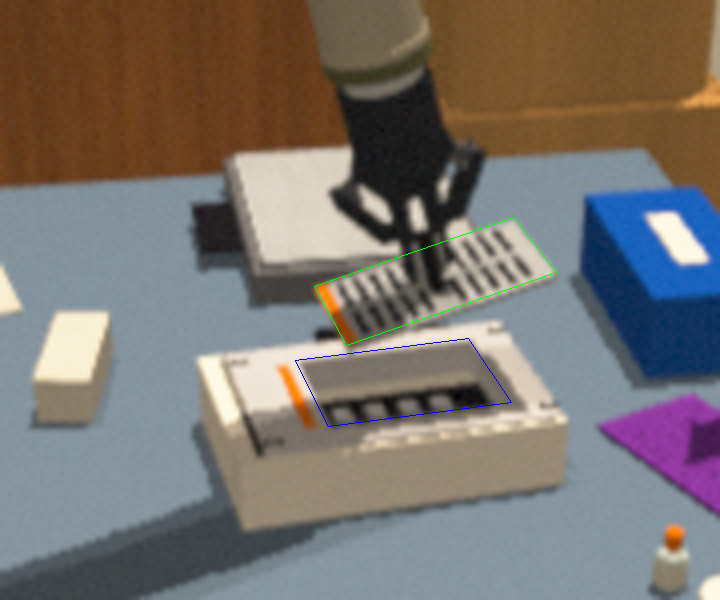

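Run:
```python
from h import *
edge(); go(-60,75,14)
```

```text
t 7.03 S [-59.8  -2.2 130.8] P [114.9  -2.7 174.2] th 13.95 az 5.33 F [-0.4  0.2 -3.1] T [ 0.    0.43 -0.01] w 0.128
shift [-1.37, -0.24, 5.4] rot [0.03, 0.05, -0.14]
```

Emit:
carry_out(commands=[[[-0.5,-0.1,2],[0,0,-0.1]],[[-1,-0.2,4],[0,0,-0.1]],[[-1.4,-0.2,5.4],[0,0,-0.1]],[[-1.4,-0.2,5.4],[0,0,-0.1]],[[-1.4,-0.2,5.4],[0,0,-0.1]]])

```text
t: 7.65
tcp_pos: [593.8, 218.5, 126.8]
eef_rot: [0.991, 0.047, 0.122, -0.006]
wrist_force: [0.3, 0.3, -2.1]
gripper_width: 0.129
```

Emit:
carry_out(commands=[[[0,0,0],[0,0,0]],[[0,0,0],[0,0,0]],[[0,0,0],[0,0,0]],[[0,0,0],[0,0,0]]])

```text
t: 8.15
tcp_pos: [593.3, 218.4, 126.0]
eef_rot: [0.991, 0.047, 0.121, -0.006]
wrist_force: [0.2, 0.1, -3.1]
gripper_width: 0.128
```

Run:
```python
from h import *
edge(); go(-62,45,14)
```

```text
t 8.15 S [-60.3  -0.2  75. ] P [114.4  -0.3 118.4] th 13.95 az 5.44 F [ 0.2  0.1 -3.1] T [-0.05  0.42 -0.02] w 0.128
shift [-0.89, -0.03, 2.86] rot [0.03, 0.05, -0.03]
```

Emit:
carry_out(commands=[[[-0.2,0,0.7],[0,0,0]],[[-0.4,0,1.4],[0,0,0]],[[-0.7,0,2.2],[0,0,0]],[[-0.9,0,2.85],[0,0,0]],[[-0.9,0,2.85],[0,0,0]]])

```text
t: 8.78
tcp_pos: [590.9, 218.0, 95.3]
eef_rot: [0.992, 0.047, 0.121, -0.005]
wrist_force: [0.2, -0.2, -2.5]
gripper_width: 0.123
```

Emit:
carry_out(commands=[[[0,0,0],[0,0,0]],[[0,0,0],[0,0,0]],[[0,0,0],[0,0,0]]])

```text
t: 9.15
tcp_pos: [591.5, 218.3, 96.4]
eef_rot: [0.991, 0.047, 0.121, -0.006]
wrist_force: [0.1, -0.4, -2.2]
gripper_width: 0.127
```

Run:
```python
from h import *
edge(); go(-72,45,14); go(-82,45,14)
```

```text
t 9.15 S [-62.1  -0.2  45.3] P [112.6  -0.3  88.8] th 13.97 az 5.44 F [ 0.  -0.4 -2.2] T [-0.    0.39 -0.01] w 0.127
shift [-0.97, -0.02, -0.21] rot [0.02, 0.03, -0.03]
shift [-1.94, -0.02, -0.45] rot [0.02, 0.03, -0.03]
```

Emit:
carry_out(commands=[[[-0.4,0,-0.1],[0,0,0]],[[-0.8,0,-0.19],[0,0,0]],[[-1.2,0,-0.28],[0,0,0]],[[-1.6,0,-0.38],[0,0,0]],[[-1.75,0,-0.42],[0,0,0]]])

```text
t: 9.78
tcp_pos: [573.3, 216.6, 96.0]
eef_rot: [0.991, 0.047, 0.121, -0.006]
wrist_force: [1.6, -0.5, -2.9]
gripper_width: 0.127
```

Run:
```python
from h import *
edge(); go(-82,45,14)
```

```text
t 9.78 S [-80.4  -0.2  45. ] P [94.3 -0.2 88.4] th 13.96 az 5.45 F [ 1.5 -0.7 -2.9] T [-0.   -0.02 -0.05] w 0.127
shift [-0.16, -0.02, -0.04] rot [0.02, 0.04, -0.02]
```

Emit:
carry_out(commands=[[[-0.1,0,-0.02],[0,0,0]],[[-0.2,0,-0.05],[0,0,0]]])

```text
t: 10.02
tcp_pos: [571.8, 216.4, 96.2]
eef_rot: [0.991, 0.047, 0.122, -0.006]
wrist_force: [2.7, 0.8, -3.1]
gripper_width: 0.132
```

Run:
```python
from h import *
edge()
```

```text
t 10.03 S [-81.9  -0.2  45.1] P [92.8 -0.3 88.6] th 13.99 az 5.43 F [ 2.8  0.6 -3.1] T [-0.   -0.16  0.01] w 0.132
```

Emit:
carry_out(commands=[[[-0.1,0,-0.02],[0,0,0]],[[-0.2,0,-0.05],[0,0,0]]])

```text
t: 10.28
tcp_pos: [569.6, 216.2, 96.2]
eef_rot: [0.991, 0.047, 0.122, -0.006]
wrist_force: [3.0, 0.9, -3.8]
gripper_width: 0.126
```

Run:
```python
from h import *
edge()
```

```text
t 10.28 S [-84.1  -0.2  45.1] P [90.6 -0.3 88.6] th 13.98 az 5.44 F [ 3.1  0.6 -3.8] T [ 0.08 -0.31 -0.02] w 0.126
```

Emit:
carry_out(commands=[[[-0.1,0,-0.02],[0,0,0]],[[-0.2,0,-0.05],[0,0,0]]])

```text
t: 10.52
tcp_pos: [567.5, 216.0, 96.1]
eef_rot: [0.991, 0.047, 0.122, -0.006]
wrist_force: [2.6, 0.4, -3.1]
gripper_width: 0.124
```

Run:
```python
from h import *
edge()
```

```text
t 10.53 S [-86.2  -0.2  45.1] P [88.5 -0.3 88.6] th 13.97 az 5.44 F [ 2.6  0.1 -3.1] T [ 0.12 -0.45  0.08] w 0.124
```

Emit:
carry_out(commands=[[[-0.1,0,-0.02],[0,0,0]],[[-0.2,0,-0.05],[0,0,0]],[[-0.3,0,-0.07],[0,0,0]],[[-0.4,0,-0.1],[0,0,0]],[[-0.4,0,-0.1],[0,0,0]]])

```text
t: 11.15
tcp_pos: [563.3, 215.6, 96.1]
eef_rot: [0.991, 0.047, 0.121, -0.006]
wrist_force: [5.3, 1.1, -2.6]
gripper_width: 0.127
```

Run:
```python
from h import *
edge()
```

```text
t 11.15 S [-90.4  -0.2  45.1] P [84.3 -0.3 88.5] th 13.96 az 5.44 F [ 5.3  0.6 -2.6] T [ 0.05 -0.75  0.  ] w 0.127
```

Emit:
carry_out(commands=[[[-0.1,0,-0.02],[0,0,0]],[[-0.2,0,-0.05],[0,0,0]],[[-0.2,0,-0.05],[0,0,0]]])

```text
t: 11.52
tcp_pos: [561.4, 215.4, 96.2]
eef_rot: [0.991, 0.047, 0.122, -0.006]
wrist_force: [5.6, -0.5, -2.5]
gripper_width: 0.128
```

Run:
```python
from h import *
edge()
```

```text
t 11.53 S [-92.3  -0.2  45.1] P [82.4 -0.3 88.6] th 13.98 az 5.44 F [ 5.5 -1.  -2.5] T [ 0.03 -0.92  0.  ] w 0.128
```

Emit:
carry_out(commands=[[[-0.1,0,-0.02],[0,0,0]],[[-0.1,0,-0.02],[0,0,0]]])

```text
t: 11.78
tcp_pos: [560.5, 215.3, 96.2]
eef_rot: [0.991, 0.047, 0.122, -0.006]
wrist_force: [6.1, 1.2, -2.0]
gripper_width: 0.123
```

Run:
```python
from h import *
edge()
```

```text
t 11.78 S [-93.2  -0.2  45.1] P [81.5 -0.3 88.7] th 13.99 az 5.43 F [ 6.2  0.6 -2. ] T [ 0.04 -0.98  0.01] w 0.123
```

Emit:
carry_out(commands=[[[-0.1,0,-0.02],[0,0,0]],[[-0.1,0,-0.02],[0,0,0]]])

```text
t: 12.02
tcp_pos: [559.6, 215.2, 96.2]
eef_rot: [0.991, 0.047, 0.122, -0.006]
wrist_force: [4.9, 0.4, -1.9]
gripper_width: 0.129
```

Run:
```python
from h import *
edge()
```

```text
t 12.03 S [-94.1  -0.2  45.2] P [80.6 -0.3 88.7] th 14.01 az 5.44 F [ 4.9 -0.1 -1.9] T [ 0.04 -1.07 -0.01] w 0.129
```

Emit:
carry_out(commands=[[[-0.05,0,-0.01],[0,0,0]],[[-0.05,0,-0.01],[0,0,0]]])

```text
t: 12.28
tcp_pos: [559.2, 215.2, 96.2]
eef_rot: [0.991, 0.047, 0.122, -0.006]
wrist_force: [7.1, 0.5, -3.0]
gripper_width: 0.129
```

Run:
```python
from h import *
edge()
```

```text
t 12.28 S [-94.5  -0.2  45.1] P [80.1 -0.3 88.7] th 14.01 az 5.44 F [ 7.1 -0.1 -3. ] T [ 0.03 -1.13  0.01] w 0.129
```

Emit:
carry_out(commands=[[[-0.05,0,-0.01],[0,0,0]],[[-0.05,0,-0.01],[0,0,0]]])

```text
t: 12.52
tcp_pos: [558.7, 215.2, 96.3]
eef_rot: [0.991, 0.047, 0.122, -0.006]
wrist_force: [6.7, 1.6, -2.0]
gripper_width: 0.132
```

Run:
```python
from h import *
edge()
```

```text
t 12.53 S [-95.   -0.2  45.2] P [79.7 -0.3 88.8] th 14.02 az 5.43 F [ 6.8  0.9 -2. ] T [-0.05 -1.12 -0.03] w 0.132
```

Emit:
carry_out(commands=[[[-0.05,0,-0.01],[0,0,0]],[[-0.05,0,-0.01],[0,0,0]]])

```text
t: 12.78
tcp_pos: [558.2, 215.1, 96.3]
eef_rot: [0.991, 0.047, 0.122, -0.006]
wrist_force: [6.5, 0.6, -2.3]
gripper_width: 0.126
```

Run:
```python
from h import *
edge()
```

```text
t 12.78 S [-95.4  -0.2  45.1] P [79.2 -0.3 88.8] th 14.03 az 5.44 F [ 6.5 -0.  -2.3] T [ 0.01 -1.18 -0.02] w 0.126
```

Emit:
carry_out(commands=[[[-0.05,0,-0.01],[0,0,0]],[[-0.05,0,-0.01],[0,0,0]]])

```text
t: 13.02
tcp_pos: [557.8, 215.1, 96.3]
eef_rot: [0.991, 0.047, 0.122, -0.006]
wrist_force: [6.3, 1.2, -2.1]
gripper_width: 0.128
```

Run:
```python
from h import *
edge()
```

```text
t 13.03 S [-95.9  -0.2  45.2] P [78.8 -0.3 88.8] th 14.03 az 5.43 F [ 6.4  0.6 -2.1] T [ 0.09 -1.18  0.05] w 0.128
```

Emit:
carry_out(commands=[[[-0.05,0,-0.01],[0,0,0]],[[-0.05,0,-0.01],[0,0,0]]], force=110)

```text
t: 13.28
tcp_pos: [557.4, 215.0, 96.3]
eef_rot: [0.991, 0.047, 0.122, -0.006]
wrist_force: [7.3, 1.1, -2.3]
gripper_width: 0.119
```

Run:
```python
from h import *
edge()
```

```text
t 13.28 S [-96.3  -0.2  45.2] P [78.3 -0.3 88.9] th 14.04 az 5.43 F [ 7.4  0.4 -2.3] T [ 0.04 -1.27  0.04] w 0.119
```

Emit:
carry_out(commands=[[[-0.05,0,-0.01],[0,0,0]],[[-0.05,0,-0.01],[0,0,0]]])

```text
t: 13.52
tcp_pos: [556.9, 215.0, 96.4]
eef_rot: [0.991, 0.047, 0.122, -0.006]
wrist_force: [7.0, -0.4, -1.3]
gripper_width: 0.123
```

Run:
```python
from h import *
edge()
```

```text
t 13.53 S [-96.7  -0.2  45.2] P [77.9 -0.3 88.9] th 14.05 az 5.43 F [ 7.  -1.  -1.3] T [ 0.01 -1.22 -0.05] w 0.123
```

Emit:
carry_out(commands=[[[-0.05,0,-0.01],[0,0,0]],[[-0.05,0,-0.01],[0,0,0]]])

```text
t: 13.78
tcp_pos: [556.5, 214.9, 96.4]
eef_rot: [0.991, 0.047, 0.122, -0.006]
wrist_force: [7.0, 1.0, -1.9]
gripper_width: 0.123
```

Run:
```python
from h import *
edge()
b=cam("side")["color"][:,:,::-1]
cv2.imwrite("pics/side4.png",cv2.resize(b[60:210,220:400],None,fx=4,fy=4,interpolation=cv2.INTER_CUBIC))
```

```text
t 13.78 S [-97.2  -0.2  45.2] P [77.4 -0.3 88.9] th 14.06 az 5.43 F [ 7.   0.3 -1.9] T [ 0.07 -1.33  0.09] w 0.123
```

View pics/side4.png

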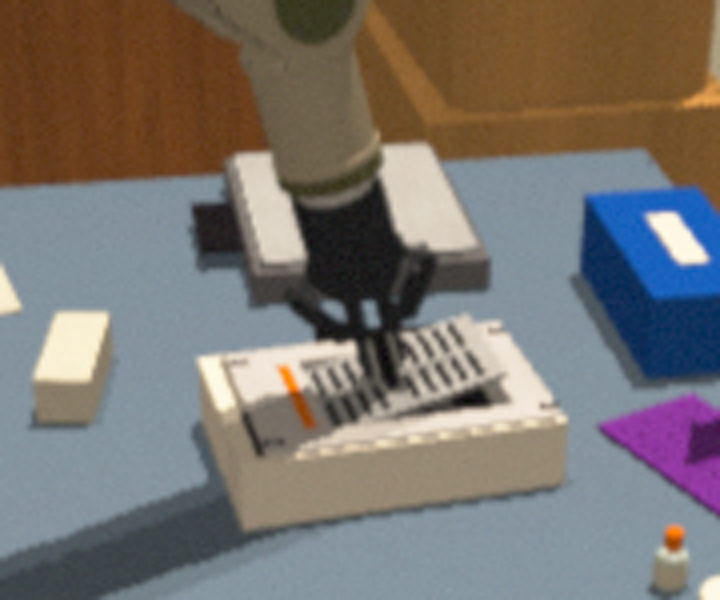

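Emit:
carry_out(commands=[[[-0.05,0,-0.01],[0,0,0]],[[-0.05,0,-0.01],[0,0,0]]])

```text
t: 14.08
tcp_pos: [556.0, 214.9, 96.4]
eef_rot: [0.991, 0.047, 0.122, -0.006]
wrist_force: [6.9, 1.1, -1.8]
gripper_width: 0.123
```

Run:
```python
from h import *
edge()
```

```text
t 14.07 S [-97.6  -0.2  45.2] P [77.  -0.3 88.9] th 14.06 az 5.43 F [ 6.9  0.4 -1.8] T [ 0.01 -1.33 -0.02] w 0.123
```

Emit:
carry_out(commands=[[[-0.05,0,-0.01],[0,0,0]],[[-0.05,0,-0.01],[0,0,0]]])

```text
t: 14.32
tcp_pos: [555.6, 214.8, 96.4]
eef_rot: [0.991, 0.047, 0.122, -0.006]
wrist_force: [6.5, 0.5, -1.4]
gripper_width: 0.121
```

Run:
```python
from h import *
edge()
```

```text
t 14.32 S [-98.1  -0.2  45.2] P [76.5 -0.3 89. ] th 14.07 az 5.43 F [ 6.6 -0.1 -1.4] T [-0.04 -1.4  -0.  ] w 0.121
```

Emit:
carry_out(commands=[[[-0.05,0,-0.01],[0,0,0]],[[-0.05,0,-0.01],[0,0,0]]])

```text
t: 14.58
tcp_pos: [555.1, 214.8, 96.4]
eef_rot: [0.991, 0.047, 0.122, -0.006]
wrist_force: [8.2, 0.7, -0.6]
gripper_width: 0.12
```

Run:
```python
from h import *
edge()
```

```text
t 14.57 S [-98.5  -0.2  45.2] P [76.1 -0.3 89. ] th 14.08 az 5.43 F [ 8.2 -0.1 -0.6] T [-0.03 -1.4  -0.02] w 0.120
```

Emit:
carry_out(commands=[[[-0.05,0,-0.01],[0,0,0]],[[-0.05,0,-0.01],[0,0,0]]])

```text
t: 14.82
tcp_pos: [554.7, 214.8, 96.4]
eef_rot: [0.991, 0.047, 0.122, -0.006]
wrist_force: [8.4, 0.8, -2.3]
gripper_width: 0.12
```

Run:
```python
from h import *
edge()
```

```text
t 14.82 S [-99.   -0.2  45.2] P [75.6 -0.3 89. ] th 14.09 az 5.43 F [ 8.4 -0.  -2.3] T [-0.02 -1.54  0.02] w 0.120
```

Emit:
carry_out(commands=[[[-0.05,0,-0.01],[0,0,0]],[[-0.05,0,-0.01],[0,0,0]]])

```text
t: 15.08
tcp_pos: [554.5, 214.7, 96.6]
eef_rot: [0.991, 0.047, 0.123, -0.006]
wrist_force: [8.4, 1.0, -2.1]
gripper_width: 0.124
```

Run:
```python
from h import *
edge()
```

```text
t 15.07 S [-99.1  -0.2  45.3] P [75.5 -0.3 89.3] th 14.13 az 5.42 F [ 8.4  0.2 -2.1] T [-0.06 -1.78 -0.  ] w 0.124
```

Emit:
carry_out(commands=[[[-0.05,0,-0.01],[0,0,0]],[[-0.05,0,-0.01],[0,0,0]]])

```text
t: 15.32
tcp_pos: [554.3, 214.8, 96.7]
eef_rot: [0.991, 0.047, 0.123, -0.006]
wrist_force: [10.6, 0.6, -2.3]
gripper_width: 0.12
```

Run:
```python
from h import *
edge()
```

```text
t 15.32 S [-99.2  -0.1  45.4] P [75.3 -0.3 89.5] th 14.17 az 5.42 F [10.6 -0.4 -2.3] T [-0.03 -2.13  0.02] w 0.120
```

```bash
cat >> h.py <<'E'
F0=np.array([575.5,217.9])
E
python3 - <<'E'
from h import *
edge(); go(-100.6,44.5,14); go(-100.9,44,10); go(-101,43,6)
E
```

```text
t 15.32 S [-1.012e+02 -1.000e-01  4.540e+01] P [73.3 -0.3 89.5] th 14.17 az 5.42 F [10.6 -0.4 -2.3] T [-0.03 -2.13  0.02] w 0.120
shift [0.05, -0.02, 0.13] rot [-0.02, -0.17, -0.05]
shift [0.19, -0.02, 0.81] rot [-0.02, -4.17, -0.05]
shift [0.3, -0.02, 1.55] rot [-0.02, -8.17, -0.05]
```

Emit:
carry_out(commands=[[[0.07,0,0.05],[0,-0.1,0]],[[0.14,0,0.1],[0,-0.1,0]],[[0.14,0,0.1],[0,-0.1,0]]])

```text
t: 15.7
tcp_pos: [555.5, 214.9, 96.1]
eef_rot: [0.991, 0.047, 0.122, -0.006]
wrist_force: [8.1, 0.4, -0.2]
gripper_width: 0.12
```

Run:
```python
from h import *
edge(); go(-100.9,44,12); go(-101,43.5,10); go(-101.1,43,8)
```

```text
t 15.70 S [-1.002e+02 -1.000e-01  4.500e+01] P [74.5 -0.3 88.5] th 14.02 az 5.42 F [ 8.1 -0.4 -0.2] T [-0.07 -1.39  0.01] w 0.120
shift [0.01, -0.02, 0.39] rot [-0.01, -2.02, -0.05]
shift [0.07, -0.02, 0.76] rot [-0.01, -4.02, -0.05]
shift [0.13, -0.02, 1.13] rot [-0.01, -6.02, -0.05]
```

Emit:
carry_out(commands=[[[0.01,0,0.2],[0,-1,0]],[[0.01,0,0.39],[0,-2,0]],[[0.04,0,0.58],[0,-3,0]],[[0.07,0,0.76],[0,-4,0]],[[0.07,0,0.76],[0,-4,0]]])

```text
t: 16.32
tcp_pos: [558.3, 215.2, 88.9]
eef_rot: [0.995, 0.047, 0.087, -0.004]
wrist_force: [7.3, -0.2, 2.1]
gripper_width: 0.121
```

Run:
```python
from h import *
edge(); go(-101.1,43,8);go(-101.2,42.5,6)
```

```text
t 16.32 S [-100.7   -0.    43.5] P [76.5 -0.2 74.8] th 10.02 az 5.41 F [ 7.3 -0.9  2.1] T [ 0.02 -1.4   0.02] w 0.121
shift [0.06, -0.01, 0.36] rot [-0.02, -2.02, -0.06]
shift [0.13, -0.01, 0.72] rot [-0.02, -4.02, -0.06]
```

Run:
```python
from h import *
go(-101.1,43.8,9);go(-101.1,44,8);
```

```text
shift [0.02, -0.01, 0.12] rot [-0.02, -1.02, -0.06]
shift [0.07, -0.01, 0.26] rot [-0.02, -2.02, -0.06]
```

Emit:
carry_out(commands=[[[0.02,0,0.12],[0,-1,0]],[[0.06,0,0.26],[0,-2,0]],[[0.06,0,0.26],[0,-2,0]]])

```text
t: 16.7
tcp_pos: [559.2, 215.2, 86.1]
eef_rot: [0.996, 0.047, 0.07, -0.003]
wrist_force: [7.8, 1.0, -0.2]
gripper_width: 0.123
```

Run:
```python
from h import *
edge(); go(-101.2,44,6);go(-101.2,44,4)
b=cam("side")["color"][:,:,::-1]
cv2.imwrite("pics/side5.png",cv2.resize(b[60:210,220:400],None,fx=4,fy=4,interpolation=cv2.INTER_CUBIC))
```

```text
t 16.70 S [-1.014e+02 -1.000e-01  4.370e+01] P [76.8 -0.3 68.8] th 8.00 az 5.41 F [ 7.8  0.2 -0.2] T [ 0.05 -1.52 -0.  ] w 0.123
shift [0.13, -0.02, 0.29] rot [-0.01, -2.0, -0.06]
shift [0.22, -0.02, 0.61] rot [-0.01, -4.0, -0.06]
```

View pics/side5.png

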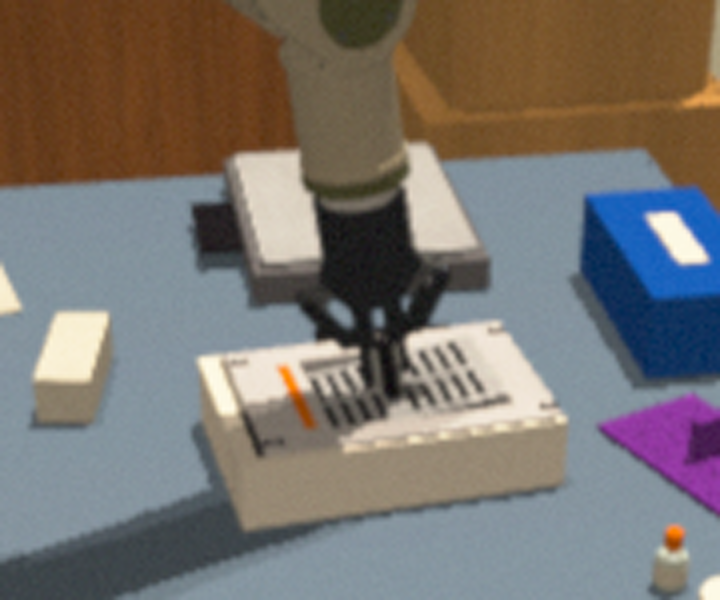

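The striped edge is under the lip and the plain end is still slightly raised. Forces are low, so I keep lowering.

Emit:
carry_out(commands=[[[0.07,0,0.17],[0,-1,0]],[[0.14,0,0.33],[0,-2,0]],[[0.19,0,0.49],[0,-3,0]],[[0.23,0,0.65],[0,-4,0]],[[0.23,0,0.65],[0,-4,0]]])

```text
t: 17.38
tcp_pos: [562.3, 215.5, 79.9]
eef_rot: [0.998, 0.047, 0.035, -0.002]
wrist_force: [8.0, 1.0, -0.2]
gripper_width: 0.12
```

Run:
```python
from h import *
edge(); go(-101.2,43,2);go(-101.2,42,0)
```

```text
t 17.38 S [-1.011e+02 -1.000e-01  4.350e+01] P [78.5 -0.3 56. ] th 3.99 az 5.41 F [ 8.   0.2 -0.2] T [ 0.06 -1.48  0.04] w 0.120
shift [0.08, -0.02, 0.36] rot [-0.01, -1.99, -0.06]
shift [0.17, -0.02, 0.78] rot [-0.01, -3.99, -0.06]
```

Emit:
carry_out(commands=[[[0.02,0,0.18],[0,-1,0]],[[0.06,0,0.36],[0,-2,0]],[[0.1,0,0.56],[0,-3,0]],[[0.15,0,0.76],[0,-4,0]],[[0.15,0,0.76],[0,-4,0]]])

```text
t: 18.0
tcp_pos: [564.3, 215.8, 72.5]
eef_rot: [0.999, 0.047, -0.0, -0.0]
wrist_force: [7.6, 1.4, 1.1]
gripper_width: 0.122
```

Run:
```python
from h import *
edge(); go(-101.2,41,0)
```

```text
t 18.00 S [-1.013e+02 -1.000e-01  4.230e+01] P [78.7 -0.2 42.3] th -0.00 az 5.42 F [7.7 0.6 1.1] T [ 0.06 -1.46  0.04] w 0.122
shift [0.01, -0.02, 0.13] rot [-0.02, 0.0, -0.05]
```

Emit:
carry_out(commands=[[[0,0,0.06],[0,0,0]],[[0,0,0.06],[0,0,0]]])

```text
t: 18.25
tcp_pos: [564.2, 215.8, 72.0]
eef_rot: [0.999, 0.047, 0.0, -0.0]
wrist_force: [7.5, 0.5, 1.4]
gripper_width: 0.124
```

Run:
```python
from h import *
edge()
```

```text
t 18.25 S [-1.014e+02 -1.000e-01  4.180e+01] P [78.6 -0.2 41.8] th 0.02 az 5.43 F [ 7.5 -0.2  1.4] T [ 0.02 -1.51  0.03] w 0.124
```

Emit:
carry_out(commands=[[[0,0,0.05],[0,0,0]],[[0,0,0.05],[0,0,0]]])

```text
t: 18.5
tcp_pos: [564.2, 215.8, 71.5]
eef_rot: [0.999, 0.047, 0.0, -0.0]
wrist_force: [6.7, 0.9, 2.1]
gripper_width: 0.121
```

Run:
```python
from h import *
edge()
b=cam("side")["color"][:,:,::-1]
cv2.imwrite("pics/side6.png",cv2.resize(b[60:210,220:400],None,fx=4,fy=4,interpolation=cv2.INTER_CUBIC))
```

```text
t 18.50 S [-1.014e+02 -1.000e-01  4.130e+01] P [78.6 -0.2 41.4] th 0.02 az 5.43 F [6.8 0.2 2.1] T [-0.02 -1.44  0.02] w 0.121
```

View pics/side6.png

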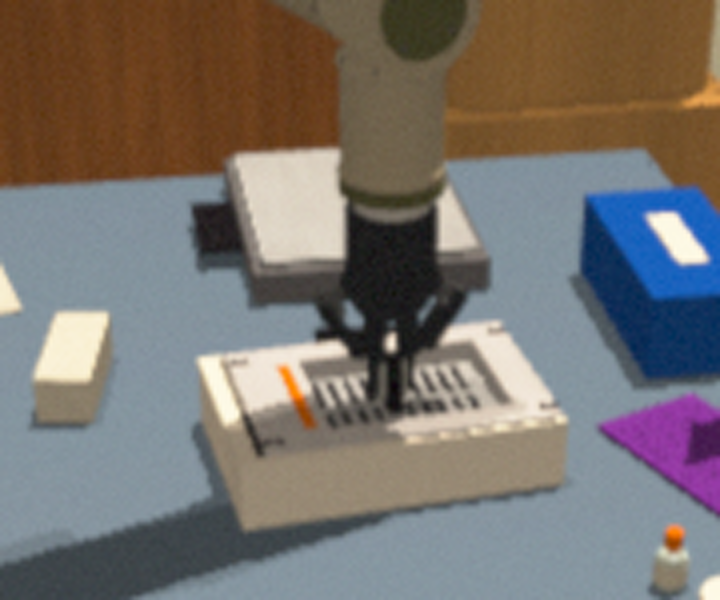

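The grille lies flat in the opening, below the plain-end lip. I bring it forward slowly.

Emit:
carry_out(commands=[[[0.15,0,0.02],[0,0,0]],[[0.3,0,0.03],[0,0,0]],[[0.45,0,0.04],[0,0,0]],[[0.6,0,0.05],[0,0,0]],[[0.75,0,0.05],[0,0,0]]])

```text
t: 19.18
tcp_pos: [570.9, 216.4, 70.6]
eef_rot: [0.999, 0.047, -0.001, -0.0]
wrist_force: [4.9, -0.0, 0.3]
gripper_width: 0.123
```

Run:
```python
from h import *
edge()
```

```text
t 19.18 S [-94.7  -0.1  40.5] P [85.3 -0.2 40.3] th -0.08 az 5.43 F [ 4.9 -0.5  0.3] T [ 0.   -0.9  -0.03] w 0.123
```

Emit:
carry_out(commands=[[[0.1,0,0],[0,0,0]],[[0.15,0,0],[0,0,0]],[[0.15,0,0],[0,0,0]]])

```text
t: 19.55
tcp_pos: [572.0, 216.5, 70.4]
eef_rot: [0.999, 0.047, -0.001, 0.0]
wrist_force: [3.8, 0.1, 3.5]
gripper_width: 0.123
```

Run:
```python
from h import *
edge()
```

```text
t 19.55 S [-93.7  -0.1  40.4] P [86.3 -0.2 40. ] th -0.12 az 5.43 F [ 3.8 -0.3  3.5] T [ 0.08 -0.91 -0.03] w 0.123
```

Emit:
carry_out(commands=[[[0.06,0,0],[0,0,0]],[[0.06,0,0],[0,0,0]]])

```text
t: 19.8
tcp_pos: [572.3, 216.5, 70.3]
eef_rot: [0.999, 0.047, -0.001, 0.0]
wrist_force: [2.5, -0.6, 5.2]
gripper_width: 0.121
```

Run:
```python
from h import *
edge()
```

```text
t 19.80 S [-93.4  -0.1  40.4] P [86.6 -0.2 39.9] th -0.15 az 5.44 F [ 2.4 -0.9  5.2] T [-0.02 -0.61 -0.02] w 0.121
```

Emit:
carry_out(commands=[[[0,0,-0.05],[0,0,0]],[[0,0,-0.06],[0,0.1,0]],[[0,0,-0.06],[0,0.1,0]]])

```text
t: 20.18
tcp_pos: [572.2, 216.5, 70.3]
eef_rot: [0.999, 0.047, -0.001, 0.0]
wrist_force: [5.7, 1.4, -0.1]
gripper_width: 0.118
```

Run:
```python
from h import *
edge()
```

```text
t 20.18 S [-93.4  -0.2  40.2] P [86.6 -0.3 40. ] th -0.06 az 5.44 F [ 5.8  0.9 -0.1] T [ 0.18 -1.12 -0.05] w 0.118
```

Emit:
carry_out(commands=[[[0.03,0,-0.02],[0,0,0]],[[0.06,0,-0.04],[0,0,0]],[[0.06,0,-0.04],[0,0,0]]])

```text
t: 20.55
tcp_pos: [572.7, 216.5, 70.6]
eef_rot: [0.999, 0.047, -0.001, 0.0]
wrist_force: [4.7, 1.1, -5.0]
gripper_width: 0.121
```

Run:
```python
from h import *
edge()
```

```text
t 20.55 S [-93.   -0.2  40.6] P [87.  -0.3 40.3] th -0.09 az 5.44 F [ 4.8  0.6 -5. ] T [ 0.29 -1.25 -0.03] w 0.121
```

Emit:
carry_out(commands=[[[0.05,0,0],[0,0,0]],[[0.1,0,0],[0,0,0]],[[0.1,0,0],[0,0,0]]])

```text
t: 20.92
tcp_pos: [573.9, 216.4, 70.9]
eef_rot: [0.999, 0.047, -0.001, 0.0]
wrist_force: [4.7, 1.5, -4.9]
gripper_width: 0.123
```

Run:
```python
from h import *
edge()
```

```text
t 20.93 S [-91.8  -0.4  40.8] P [88.2 -0.5 40.6] th -0.07 az 5.43 F [ 4.8  1.1 -4.9] T [ 0.16 -1.19 -0.02] w 0.123
```

Emit:
carry_out(commands=[[[0.05,0,0.02],[0,0,0]],[[0.1,0,0.03],[0,0,0]],[[0.1,0,0.03],[0,0,0]]])

```text
t: 21.3
tcp_pos: [575.0, 216.6, 70.8]
eef_rot: [0.999, 0.047, -0.0, 0.0]
wrist_force: [4.4, -0.5, -3.4]
gripper_width: 0.12
```

Run:
```python
from h import *
edge()
```

```text
t 21.30 S [-90.7  -0.3  40.7] P [89.3 -0.4 40.5] th -0.05 az 5.43 F [ 4.3 -0.9 -3.4] T [ 0.06 -0.97  0.02] w 0.120
```

Moving freely, near the end wall (about 0.7 mm left). I'll use small steps now.

Emit:
carry_out(commands=[[[0.05,0,0.02],[0,0,0]],[[0.05,0,0.02],[0,0,0]]])

```text
t: 21.55
tcp_pos: [575.5, 216.6, 70.7]
eef_rot: [0.999, 0.047, -0.0, 0.0]
wrist_force: [4.5, 0.2, -1.9]
gripper_width: 0.117
```

Run:
```python
from h import *
edge()
```

```text
t 21.55 S [-90.1  -0.3  40.5] P [89.9 -0.5 40.4] th -0.05 az 5.43 F [ 4.5 -0.2 -1.9] T [-0.04 -0.86 -0.  ] w 0.117
```

Emit:
carry_out(commands=[[[0.05,0,0.02],[0,0,0]],[[0.05,0,0.02],[0,0,0]]])

```text
t: 21.8
tcp_pos: [575.9, 216.6, 70.5]
eef_rot: [0.999, 0.047, -0.001, 0.0]
wrist_force: [2.7, 0.3, -0.3]
gripper_width: 0.121
```

Run:
```python
from h import *
edge()
```

```text
t 21.80 S [-89.7  -0.3  40.4] P [90.3 -0.5 40.2] th -0.06 az 5.43 F [ 2.8  0.1 -0.3] T [-0.14 -0.52  0.07] w 0.121
```

Emit:
carry_out(commands=[[[0.05,0,0.02],[0,0,0]],[[0.05,0,0.02],[0,0,0]]])

```text
t: 22.05
tcp_pos: [575.9, 216.7, 70.3]
eef_rot: [0.999, 0.047, -0.001, 0.0]
wrist_force: [-2.8, -1.6, 4.6]
gripper_width: 0.126
```

Run:
```python
from h import *
edge()
```

```text
t 22.05 S [-89.7  -0.3  40.3] P [90.3 -0.4 40. ] th -0.12 az 5.43 F [-2.9 -1.4  4.6] T [-0.29  0.5   0.05] w 0.126
```

Emit:
carry_out(commands=[[[-0.03,0,-0.04],[0,0,0]],[[-0.03,0,-0.04],[0,0,0]]])

```text
t: 22.3
tcp_pos: [575.9, 216.6, 70.3]
eef_rot: [0.999, 0.047, -0.001, 0.0]
wrist_force: [0.1, -1.6, 1.0]
gripper_width: 0.119
```

Run:
```python
from h import *
edge()
```

```text
t 22.30 S [-89.8  -0.4  40.3] P [90.2 -0.5 40. ] th -0.08 az 5.44 F [-0.  -1.6  1. ] T [-0.19 -0.13  0.06] w 0.119
```

The wrist is nearly balanced and the grille is seated against the end wall. I open the hand.

Emit:
carry_out(commands=[[[0,0,0],[0,0,0]],[[0,0,0],[0,0,0]],[[0,0,0],[0,0,0]],[[0,0,0],[0,0,0]],[[0,0,0],[0,0,0]]], hand=0.2, force=20)

```text
t: 22.92
tcp_pos: [576.1, 216.8, 70.5]
eef_rot: [0.999, 0.047, -0.0, 0.0]
wrist_force: [-0.1, 0.5, 0.3]
gripper_width: 0.401
```

Run:
```python
from h import *
edge()
```

```text
t 22.93 S [-89.5  -0.2  40.4] P [90.5 -0.4 40.3] th -0.06 az 5.44 F [-0.   0.5  0.3] T [ 0.01 -0.   -0.04] w 0.401
```

Emit:
carry_out(commands=[[[0,0,-1],[0,0,0]],[[0,0,-3],[0,0,0]],[[0,0,-6],[0,0,0]],[[0,0,-11],[0,0,0]],[[0,0,-16],[0,0,0]]])

```text
t: 23.55
tcp_pos: [576.3, 216.6, 233.8]
eef_rot: [0.999, 0.047, 0.0, -0.0]
wrist_force: [0.5, -0.2, 0.2]
gripper_width: 0.4
```

Emit:
carry_out(commands=[[[-3,-5,0],[0,0,0]],[[-6,-10,0],[0,0,0]],[[-8,-15,0],[0,0,0]],[[-10,-20,0],[0,0,0]],[[-10,-20,0],[0,0,0]]])

```text
t: 24.18
tcp_pos: [454.3, 411.3, 231.8]
eef_rot: [0.999, 0.051, -0.001, -0.001]
wrist_force: [-0.8, -0.6, 0.6]
gripper_width: 0.4
```

Emit:
carry_out(commands=[[[0,0,0],[0,0,0]],[[0,0,0],[0,0,0]],[[0,0,0],[0,0,0]],[[0,0,0],[0,0,0]]])

```text
t: 24.68
tcp_pos: [458.1, 405.9, 230.7]
eef_rot: [0.999, 0.047, -0.0, 0.0]
wrist_force: [-0.2, -0.2, -0.3]
gripper_width: 0.401
```

Run:
```python
from h import *
stt()
a=np.radians(YAW);u=np.array([np.cos(a),np.sin(a)]);v=np.array([-u[1],u[0]])
P=np.array([[*(F0+x*u+y*v),46] for x,y in [(-78,55),(-78,-55),(80,-55),(80,55)]])
Q=np.array([[*(F0+x*u+y*v),65] for x,y in [(-78,59),(-78,-59),(80,-59),(80,59)]])
tab=np.array([[*(F0+x*u+y*v),84] for x,y in [(-6,22),(-6,-22),(6,-22),(6,22)]])
for n,r in(("side",(60,220,150,180)),("top",(120,200,130,160))):
    c=cam(n); b=c["color"][r[0]:r[0]+r[2],r[1]:r[1]+r[3],::-1]
    b=cv2.resize(b,None,fx=4,fy=4,interpolation=cv2.INTER_CUBIC);cv2.imwrite(f"pics/{n}7.png",b)
    for X,col in((P,(0,255,0)),(Q,(255,0,0)),(tab,(0,0,255))):
        p=(proj(c,X)-[r[1],r[0]]+.5)*4-.5;cv2.polylines(b,[np.round(p).astype(int)],True,col,1)
    cv2.imwrite(f"pics/{n}7o.png",b)
    cv2.imwrite(f"pics/{n}7full.png",c["color"][:,:,::-1])
```

```text
t 24.68 tcp [458.1 405.9 230.7] az 5.38 z [-0.001 -0.    -1.   ] F [-0.2 -0.2 -0.3] T [ 0.01 -0.01  0.07] w 0.401 q [-1.02  0.31  0.28  1.54 -0.09  1.3  -0.64]
```

View pics/top7o.png

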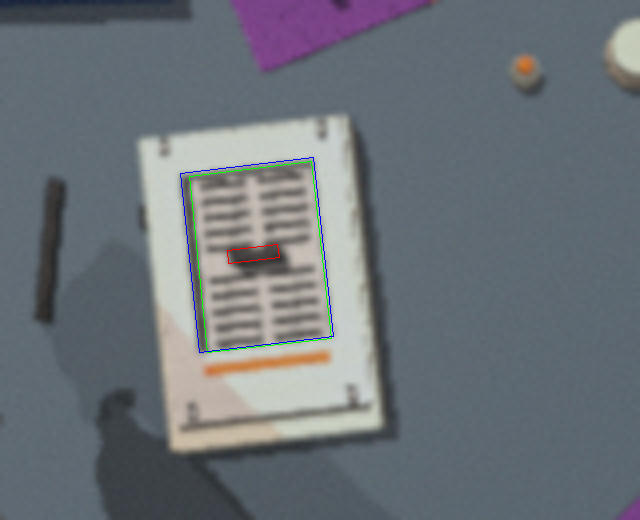

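View pics/side7.png

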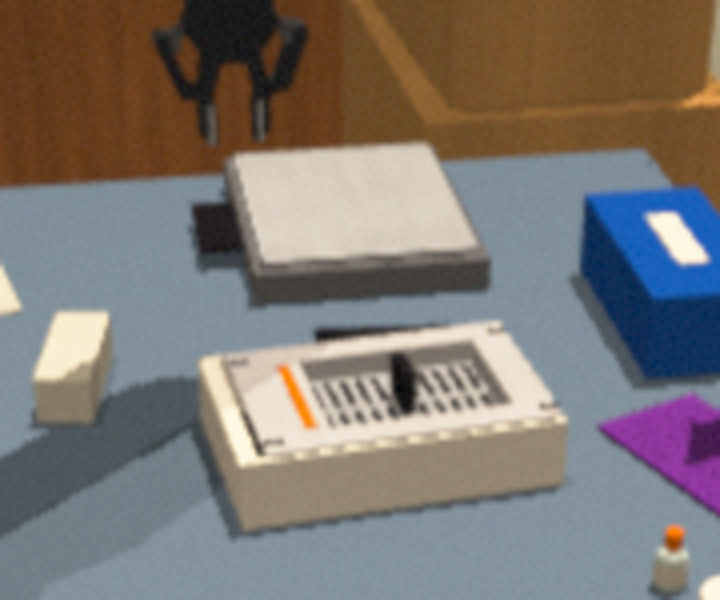

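View pics/top7full.png

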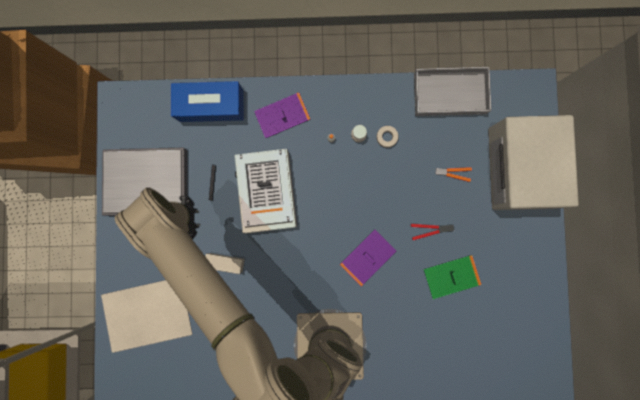

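The top overlay matches the seated model: grille centred in the opening, tab at (255,255), and the side view shows it flat below the lips. The other things are where they started and the arm is clear, so I hand in.

```bash
python3 -c "
from rig import order; print(order.sign_off())"
```

```text
the job is handed in; nothing more can be done
None
```

The grille is back in the extractor, released and seated, and I handed the job in at about 25 s of the 72 s allowed. No verdict was reported.

- **Insertion:** I gripped the tab, tilted the grille 14°, and fed the striped edge under the lip. I pressed the spring bar back to the stops, with a peak wrist reading of about 11 N, then backed off about 1 mm.
- **Seating:** I lowered the plain edge past the opposite lip and brought the grille forward until the end wall pushed back with about 6 N. The wrist was nearly balanced before I opened the hand.
- **Last checks:**
  - By the arm's readings just before release, both undersides were at z ≈ 40 mm, tilt was about 0.1°, and sideways offset was under 1 mm.
  - The final pictures show it flat and centred. By eye, the other things are where they started. The arm touches nothing.
- **What disagreed:**
  - The camera put the frame about 9 mm towards +x of the housing, but by feel it was about 2 mm further. That makes about 11 mm, against the 10 mm limit in the text, so my housing estimate is probably off by a millimetre or so. The striped edge then sits about 2–3 mm inside its +x limit.
  - Just before the end wall the grille briefly dragged on the ledge, with about 8 N on it. I lifted it slightly to free it.

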